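# Post the arched plaque into the collection box

## Task

Three dark wooden plates stand on edge in grey holders on the engraving bench. Take the one with the round arched top, turn it to line up with the slot in the lid of the grey collection box, and push it down through the slot by hand: keep hold of it until at least its lower third is through the lid, then let it go so that it ends up wholly inside the box. Leave the two rectangular plates standing where they are.

Things in the scene. Friction and masses are not known exactly. Their poses are not given: they have to be found in the camera images.
- plaque: Plate to post: dark wood, 10 mm thick (its x), 75 wide (y), 105 tall (z up), semicircular arched top; 50 to 100 g. Origin at its centre, 52.5 mm from lower edge and arch top. Stands loose, upright, in the groove (13 wide, 18 deep) of a fixed grey holder (60 x 120, 26 high), lower edge 8 mm and arch top 113 mm above the table.
- box: Fixed grey steel box, clear +x side, 150 (x) x 180 (y) x 135 mm high to the flat lid's top. Origin: centre of underside, z up. Slot in mid lid right above the origin: 44 (x) x 105 (y) at the top, black lips narrow it to 22 x 90 at 32 mm depth; hollow below, floor 5 mm thick. Plaque goes in with its width along box y, either way round; let go there, it drops wholly inside.
- wide_blank: Bystander: a rectangular plate of the same wood, 10 mm thick (x), 110 mm wide (y), 80 mm tall (z), standing in the same kind of holder. Origin at its centre. Its top is 88 mm above the table.
- narrow_blank: Bystander: a rectangular plate of the same wood, 10 mm thick (x), 50 mm wide (y), 95 mm tall (z), standing in the same kind of holder. Origin at its centre. Its top is 103 mm above the table.
Things that resemble listed ones, but are neither listed nor needed, are in the scene too. Leave any orange or yellow look-alike of the plaque alone. Several things look just like the box: the one meant starts farthest to the robot's left.

How it is judged (in metres and radians):
On the way:
1. the plaque, still held by the fingers, stands in the slot with its lower edge at least 30 mm below the top of the lid (z of plaque in the frame of box between 0.075 and 0.1575 m and x of plaque in the frame of box between -0.022 and 0.022 m and y of plaque in the frame of box between -0.03 and 0.03 m and contact force between plaque and the fingers above 0.5 N), for 0.1 s.
At the end, for the whole second after the job is handed in: the plaque lies or stands inside the box (its centre within the box's walls and less than 72 mm above the box's underside, so that all of it is below the lid), and the two rectangular plates are within 30 mm of where they started (z of plaque in the frame of box between 0 and 0.072 m and x of plaque in the frame of box between -0.075 and 0.075 m and y of plaque in the frame of box between -0.09 and 0.09 m and distance of each of wide_blank, narrow_blank from where it was at the start of the episode below 0.03 m); the robot touches nothing.
It fails at once if a rectangular plate is moved by more than 30 mm (distance of any of wide_blank, narrow_blank from where it was at the start of the episode above 0.03 m).
It also fails if it takes over 42 s, if anything falls off the work surface, if the arm or the gripper's body presses on something with over 40 N, if the wrist force passes 120 N, or if a joint passes its speed limit or range.

## Robot

A 6-joint arm with a two-finger parallel gripper is mounted at the origin on the work surface. World frame = base frame: x ahead of the robot, y to its left, z up, the work surface at z = 0. Lengths are in mm, angles in rad, forces in N, time in s.
With the tool pointing down it reaches from about 350 to 875 mm from the base axis. Payload 4.2 kg.
Tool frame: the origin (TCP) lies midway between the tips of the shut fingers; the grasp point (between the pads) lies 19 mm behind it; z points along the fingers, y is the line along which they close (so a half turn about z gives the same grasp; the last joint's range is limited). The gripper opens to 85 mm and grips with 20 to 120 N. Pads are 22 mm wide; open, the fingers measure 114 mm over their backs; the gripper's body (76 mm by 85 mm) begins 54 mm behind the grasp point. The pads swing forward as they close: fully open they stand 13 mm farther back than shut.
Start: joints at [-1.042, 0.385, 0.008, 0, -1.194, -0.259], TCP at [166.603, -602.364, 231.312] pointing down, gripper open.
Joint ranges: [-3.14, 3.14], [-1.21, 2.06], [-1.07, 1.41], [-3.16, 2.05], [-2.99, -0.16], [-3.1, 3.1]. Speed limits (rad/s): [2.79, 2.79, 3.14, 3.14, 3.14, 3.14].

## Interface

Orientations are given as a unit quaternion [x, y, z, w].
In Python, from bench import arm gives the robot as it stands. The module is installed in compiled form; this text tells all that it offers.
- The arm moves only by the shell command python3 -m handwheel 'ROWS' [OPENING]. ROWS is JSON, a list of rows, each an object of numbers: "x", "y", "z": the shift along the world's x, y, z each as a share of 20 cm, from -1 to 1; "ax", "ay", "az": the turn, a rotation vector about the world's x, y, z each as a share of 90 degrees, from -1 to 1. In form: [{"x": .., "y": .., "z": .., "ax": .., "ay": .., "az": ..}, ...]. A call has exactly 8 rows; each row shifts and turns the commanded pose from where the row before left it; what a row does not reach is not made up. A row lasts 1/10 s, in which the tool goes at most 50 mm and 8.59 degrees, less where a joint would pass 70% of its speed; a pose out of reach is approached as far as the arm can. A call with a number of a shift or a turn outside -1 to 1 is refused whole. A call with a gripper value outside its range is refused whole. OPENING is the opening, from -1 (shut) to 1 (fully open), set as the call begins (- or left out, the last holds). The fingers move at their own pace and stop on an object; the grip force is fixed at half the most. Time passes only in rows, so rows that do not move let the fingers close, or fill a call up. It gives the time, the measured TCP pose, the force, the opening and the grip force at its end, in the units of the state.
- arm.read_state(): the state, without advancing time (a new reading comes with each control period).
- arm.get_image(name): name is "scene" or "top"; returns the picture (420x560x3 uint8, red, green, blue); there is no depth.
- arm.camera_params(name): a dict with "K" (3x3 intrinsics, pixels), "k1" (the pictures are not rectified: a ray, as slopes to the right and down, at radius r is drawn at 1 + k1 r^2 times it, then the intrinsics apply), "position" and "orientation" of the camera in the world. Camera axes: x right, y down, z forward; pixel columns grow to the right and rows downward; lengths in mm; the calibration is good to about 2 mm. A picture is of the moment at which its call begins. camera_params takes no time and is no camera call.
- arm.job_done(): hands the job in; it is judged then, once.
The state is a dict: "clock": time; "joints": joint angles; "joint_vel": joint speeds; "joint_efforts": joint torques, N m; "position": TCP position; "ee_rot": TCP orientation; "contact_force": force on the tool from outside, world axes, zero at the start; "wrist_torque": the same for the moment, N m; "gripper_width": finger opening in mm; "grasp_force": force on a finger pad.
Only numpy, scipy, OpenCV 4.12 (cv2) and the standard library are available. Lean on these libraries where they do the work, as an engineer would, in place of code of your own. Each camera call takes 0.05 s, during which the arm holds its last target. There are 200 camera calls.

## Working session

There is one attempt and no reset: what is moved stays moved. The work goes in short steps, Python scripts to look and compute and a shell command to move; the robot and the scene stay as the last step left them, time stands still between calls to the robot, and variables do not carry over. Pictures are saved under pics/ and viewed, at most 10 in all, crops included, and the job is handed in when it is done.

```bash
mkdir -p pics; cat > h.py <<'E'
from bench import arm
import cv2,numpy as np
from scipy.spatial.transform import Rotation as R
def cam(n):
    p=arm.camera_params(n); o=p["orientation"]
    M=R.from_quat(o).as_matrix() if np.size(o)==4 else np.array(o)
    return np.array(p["K"]),p["k1"],np.array(p["position"]),M
def ray(n,u,v):
    K,k1,t,M=cam(n); d=np.linalg.solve(K,[u,v,1.])[:2]; s=d.copy()
    for _ in range(20): s=d/(1+k1*(s@s))
    return t,M@np.r_[s,1]
def onz(n,u,v,z):
    t,d=ray(n,u,v); return (t+d*(z-t[2])/d[2])[:2]
E
python3 - <<'E'
from h import *
for n in("scene","top"):
    im=arm.get_image(n); np.save(f"pics/{n}0.npy",im); cv2.imwrite(f"pics/{n}0.png",im[:,:,::-1]); print(arm.camera_params(n))
s=arm.read_state();print(s)
E
```

```text
{'K': array([[417.10950738,   0.        , 280.73226193],
       [  0.        , 417.10950738, 209.70657887],
       [  0.        ,   0.        ,   1.        ]]), 'k1': -0.12344494206668438, 'position': array([ 970.00637659, -327.60630081,  730.30830187]), 'orientation': array([ 0.82598084,  0.450056  , -0.16453434, -0.29687321])}
{'K': array([[481.40135146,   0.        , 275.16863685],
       [  0.        , 481.40135146, 209.75568726],
       [  0.        ,   0.        ,   1.        ]]), 'k1': 0.02360295912358332, 'position': array([ 405.90482902,  -25.44697303, 1294.55939016]), 'orientation': array([-0.70048828,  0.71235004, -0.03384545,  0.02698292])}
{'clock': 0.1, 'joints': array([-1.04242054e+00,  3.85505352e-01,  6.75264259e-03, -4.46556459e-04,
       -1.19403575e+00, -2.58632638e-01]), 'joint_vel': array([ 0.00108934, -0.00075257,  0.00063073,  0.00169939, -0.00035898,
       -0.00082623]), 'joint_efforts': array([-3.82844983e-04, -3.93319917e+01,  1.88929975e+01,  4.19791684e+00,
       -2.60135268e-03,  8.68181644e-06]), 'position': array([ 166.44527598, -601.87299193,  230.30991445]), 'ee_rot': array([-1.34381376e-01,  9.90929165e-01,  9.99512612e-04, -1.90244589e-04]), 'contact_force': array([-0.0627874 , -0.22691066, -0.26069017]), 'wrist_torque': array([-0.00210132,  0.0111949 , -0.06162171]), 'grasp_force': 0.0, 'gripper_width': 85.69989559775556}
```

View pics/scene0.png

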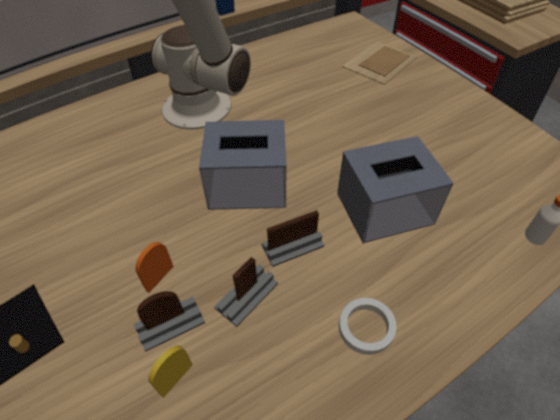

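View pics/top0.png

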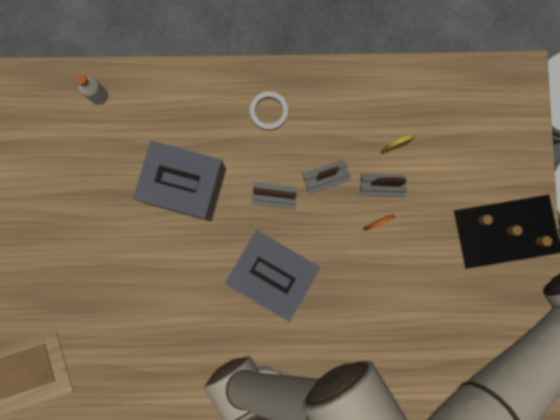

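The top view shows the arched plaque at about (387,182) and the blanks at (327,174) and (274,193). The leftmost box's slot is at (178,179). The scene view shows the arch at (160,308).

```bash
python3 - <<'E'
from h import *
im=np.load("pics/top0.npy")
g=im.astype(int); val=g.max(2)
def blobs(m,roi,name,z):
    x0,y0,x1,y1=roi; mm=np.zeros(m.shape,np.uint8); mm[y0:y1,x0:x1]=m[y0:y1,x0:x1]
    cs=cv2.findContours(mm,cv2.RETR_EXTERNAL,cv2.CHAIN_APPROX_NONE)[0]
    for c in cs:
        if cv2.contourArea(c)<40: continue
        P=np.array([onz("top",*p[0],z) for p in c]).astype(np.float32)
        r=cv2.minAreaRect(P); b=cv2.boxPoints(r)
        e=b[1]-b[0]; f=b[2]-b[1]; l=e if np.hypot(*e)>np.hypot(*f) else f
        print(name,cv2.boundingRect(c),np.round(r[0],1),np.round(r[1],1),"long dir deg",round(np.degrees(np.arctan2(l[1],l[0]))%180,1))
dark=(val<50)
grey=(np.ptp(g,axis=2)<28)&(val>60)&(val<190)
for z in(135,103):
  blobs(dark,(145,155,212,205),"slot%d"%z,z)
blobs(dark,(355,165,412,202),"plaq113",113)
blobs(dark,(300,155,356,195),"narrow103",103)
blobs(dark,(245,178,302,212),"wide88",88)
boxm=((g[:,:,2]>=g[:,:,0]-3)&(val<140))
blobs(boxm,(125,135,230,225),"box135",135)
hold=(np.ptp(g,axis=2)<30)
blobs(hold,(355,165,412,202),"hold26",26)
cv2.imwrite("pics/a.png",cv2.resize(im[130:230,120:420,::-1],None,fx=2.6,fy=2.6,interpolation=cv2.INTER_CUBIC))
sc=np.load("pics/scene0.npy")
cv2.imwrite("pics/b.png",cv2.resize(sc[220:400,100:300,::-1],None,fx=3,fy=3,interpolation=cv2.INTER_CUBIC))
E
```

```text
slot135 (156, 166, 43, 26) [585.8 199.5] [99.4 39.9] long dir deg 73.9
slot103 (156, 166, 43, 26) [590.7 205.7] [102.1  41. ] long dir deg 73.9
plaq113 (372, 180, 32, 6) [ 570.9 -317.2] [76.9 12.5] long dir deg 89.1
box135 (134, 142, 87, 76) [583.9 197.3] [179.5 147.5] long dir deg 73.8
hold26 (360, 173, 47, 24) [ 577.4 -326.6] [122.6  60.5] long dir deg 86.8
```

View pics/a.png

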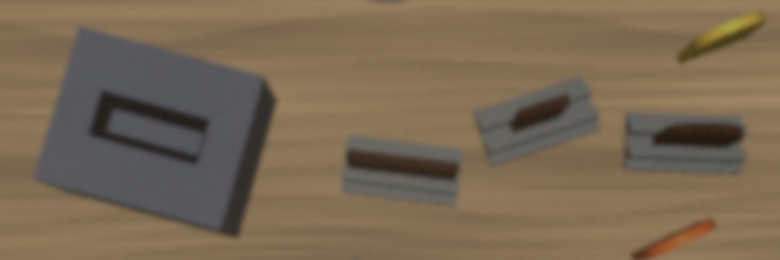

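View pics/b.png

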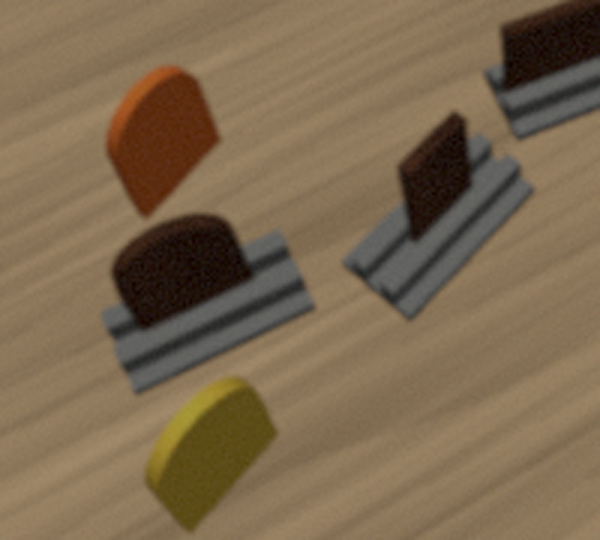

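```bash
python3 - <<'E'
from h import *
a=onz("scene",148.3,329,26);b=onz("scene",182.7,311.7,26);d=b-a
print("foot",a,b,np.hypot(*d),"mid",(a+b)/2,"dir",np.degrees(np.arctan2(d[1],d[0])))
# top silhouette ends at z 75 (crop px 652..744, y~133)
for z in(75,):
  p=onz("top",120+652/2.6,130+138/2.6,z);q=onz("top",120+744/2.6,130+133/2.6,z);print(z,p,q,(p+q)/2,np.hypot(*(p-q)))
# holder top corners from scene: front edge
c=onz("scene",100+128/3,220+360/3,26);e=onz("scene",100+303/3,220+288/3,26);f=e-c
print("hold front",c,e,np.hypot(*f),np.degrees(np.arctan2(f[1],f[0])))
s=arm.read_state();M=R.from_quat(s["ee_rot"]).as_matrix();print(np.degrees(np.arctan2(M[1,1],M[0,1])),M.round(2))
E
```

```text
foot [ 582.3580418  -367.30979608] [ 584.21117526 -298.87976637] 68.4551171997195 mid [ 583.28460853 -333.09478122] dir 88.44876901877852
75 [ 575.46410077 -283.81561917] [ 578.92764253 -374.43732403] [ 577.19587165 -329.1264716 ] 90.68786861299934
hold front [ 596.75283862 -384.23580122] [ 610.11272368 -273.76376499] 111.27693973347503 83.10444725426383
105.44570051120786 [[-0.96 -0.27 -0.  ]
 [-0.27  0.96  0.  ]
 [ 0.    0.   -1.  ]]
```

```bash
python3 -m handwheel '[{"x":0.16,"y":0.1,"az":0.08},{"x":0.16,"y":0.1,"az":0.08},{"x":0.16,"y":0.1,"az":0.08},{"x":0.16,"y":0.1,"az":0.08},{"x":0.16,"y":0.1,"az":0.08},{"x":0.16,"y":0.1,"az":0.08},{"x":0.16,"y":0.1,"az":0.08},{"x":0.16,"y":0.1,"az":0.08}]' 1
```

```text
invalid input at $[0]: expected keys x, y, z, ax, ay, az
```

```bash
python3 -m handwheel '[{"x":0.16,"y":0.1,"z":0,"ax":0,"ay":0,"az":0.08},{"x":0.16,"y":0.1,"z":0,"ax":0,"ay":0,"az":0.08},{"x":0.16,"y":0.1,"z":0,"ax":0,"ay":0,"az":0.08},{"x":0.16,"y":0.1,"z":0,"ax":0,"ay":0,"az":0.08},{"x":0.16,"y":0.1,"z":0,"ax":0,"ay":0,"az":0.08},{"x":0.16,"y":0.1,"z":0,"ax":0,"ay":0,"az":0.08},{"x":0.16,"y":0.1,"z":0,"ax":0,"ay":0,"az":0.08},{"x":0.16,"y":0.1,"z":0,"ax":0,"ay":0,"az":0.08}]' 1
python3 - <<'E'
from h import *
s=arm.read_state();M=R.from_quat(s["ee_rot"]).as_matrix();print(s["clock"],s["position"],np.degrees(np.arctan2(M[1,1],M[0,1])))
E
```

```text
clock: 0.9
position: [423.6, -441.1, 230.8]
ee_rot: [-0.597, 0.802, 0.0, -0.0]
contact_force: [-0.1, -0.3, 0.8]
gripper_width: 85.3
grasp_force: 0.0
0.9 [ 423.59772264 -441.14650641  230.83844883] 163.3564160707386
```

```bash
python3 -m handwheel '[{"x":0.13,"y":0.09,"z":0,"ax":0,"ay":0,"az":0.03},{"x":0.13,"y":0.09,"z":0,"ax":0,"ay":0,"az":0.03},{"x":0.13,"y":0.09,"z":0,"ax":0,"ay":0,"az":0.03},{"x":0.13,"y":0.09,"z":0,"ax":0,"ay":0,"az":0.03},{"x":0.13,"y":0.09,"z":0,"ax":0,"ay":0,"az":0.03},{"x":0.12,"y":0.1,"z":0,"ax":0,"ay":0,"az":0.01},{"x":0,"y":0,"z":0,"ax":0,"ay":0,"az":0},{"x":0,"y":0,"z":0,"ax":0,"ay":0,"az":0}]' 1
python3 - <<'E'
from h import *
im=arm.get_image("scene");np.save("pics/s1.npy",im)
cv2.imwrite("pics/s1.png",cv2.resize(im[150:400,60:340,::-1],None,fx=2.4,fy=2.4))
s=arm.read_state();M=R.from_quat(s["ee_rot"]).as_matrix();print(s["clock"],s["position"],np.degrees(np.arctan2(M[1,1],M[0,1])))
E
```

```text
clock: 1.7
position: [576.7, -331.7, 230.4]
ee_rot: [-0.692, 0.722, 0.001, -0.0]
contact_force: [-0.2, 0.2, 0.4]
gripper_width: 85.3
grasp_force: 0.0
1.75 [ 576.14615371 -332.30795295  230.72786057] 177.45964702492046
```

View pics/s1.png

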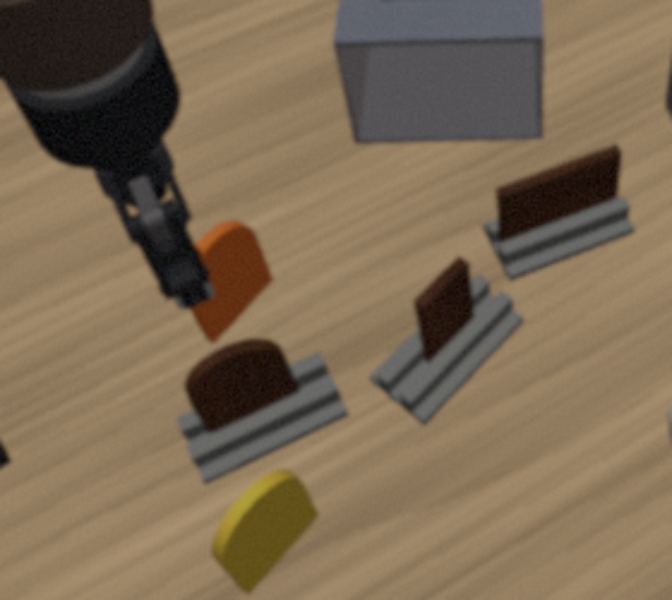

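The gripper hangs above the plaque with its fingers straddling the plate's thickness. The arch top is at about crop (240,345), so I'm descending.

```bash
python3 -m handwheel '[{"x":0,"y":0,"z":-0.14,"ax":0,"ay":0,"az":0},{"x":0,"y":0,"z":-0.14,"ax":0,"ay":0,"az":0},{"x":0,"y":0,"z":-0.14,"ax":0,"ay":0,"az":0},{"x":0,"y":0,"z":-0.14,"ax":0,"ay":0,"az":0},{"x":0,"y":0,"z":-0.12,"ax":0,"ay":0,"az":0},{"x":0,"y":0,"z":-0.1,"ax":0,"ay":0,"az":0},{"x":0,"y":0,"z":0,"ax":0,"ay":0,"az":0},{"x":0,"y":0,"z":0,"ax":0,"ay":0,"az":0}]' 1 
python3 - <<'E'
from h import *
im=arm.get_image("scene")
cv2.imwrite("pics/s2.png",cv2.resize(im[200:380,60:300,::-1],None,fx=3,fy=3))
E
```

```text
clock: 2.55
position: [576.2, -333.3, 75.8]
ee_rot: [-0.691, 0.723, -0.0, -0.0]
contact_force: [0.6, -1.5, 0.7]
gripper_width: 85.8
grasp_force: 0.0
```

View pics/s2.png

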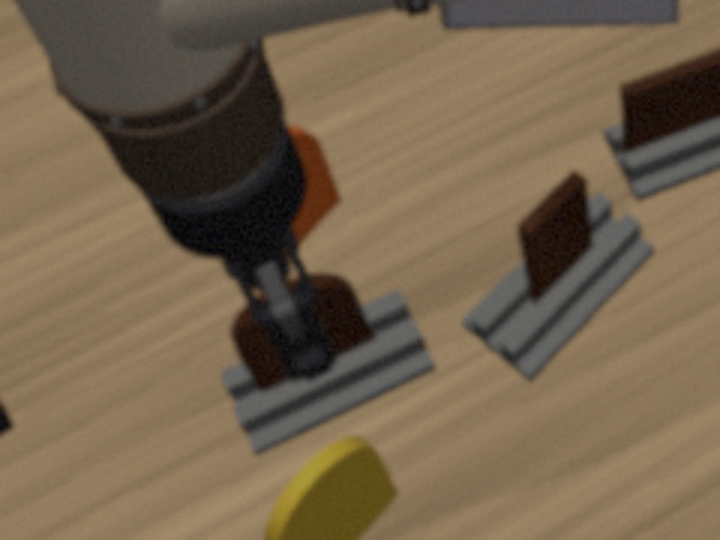

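The fingers straddle the plate near its middle, with the tips at about crop (308,362). Closing now.

```bash
python3 -m handwheel '[{"x":0,"y":0,"z":0,"ax":0,"ay":0,"az":0},{"x":0,"y":0,"z":0,"ax":0,"ay":0,"az":0},{"x":0,"y":0,"z":0,"ax":0,"ay":0,"az":0},{"x":0,"y":0,"z":0,"ax":0,"ay":0,"az":0},{"x":0,"y":0,"z":0,"ax":0,"ay":0,"az":0},{"x":0,"y":0,"z":0,"ax":0,"ay":0,"az":0},{"x":0,"y":0,"z":0,"ax":0,"ay":0,"az":0},{"x":0,"y":0,"z":0,"ax":0,"ay":0,"az":0}]' -1
```

```text
clock: 3.4
position: [578.0, -332.5, 75.8]
ee_rot: [-0.691, 0.723, -0.001, 0.001]
contact_force: [3.9, -0.3, -0.5]
gripper_width: 9.1
grasp_force: 59.8
```

```bash
python3 -m handwheel '[{"x":0,"y":0,"z":0.05,"ax":0,"ay":0,"az":0},{"x":0,"y":0,"z":0.1,"ax":0,"ay":0,"az":0},{"x":0,"y":0,"z":0.15,"ax":0,"ay":0,"az":0},{"x":0,"y":0,"z":0.15,"ax":0,"ay":0,"az":0},{"x":0,"y":0,"z":0.15,"ax":0,"ay":0,"az":0},{"x":0,"y":0,"z":0.15,"ax":0,"ay":0,"az":0},{"x":0,"y":0,"z":0.15,"ax":0,"ay":0,"az":0},{"x":0,"y":0,"z":0.05,"ax":0,"ay":0,"az":0}]'
```

```text
clock: 4.2
position: [576.4, -332.9, 268.7]
ee_rot: [-0.691, 0.723, -0.002, 0.0]
contact_force: [1.0, 0.0, -1.1]
gripper_width: 9.2
grasp_force: 60.1
```

```bash
python3 -m handwheel '[{"x":0,"y":0.1,"z":0,"ax":0,"ay":0,"az":-0.01},{"x":0,"y":0.18,"z":0,"ax":0,"ay":0,"az":-0.01},{"x":0,"y":0.18,"z":0,"ax":0,"ay":0,"az":-0.01},{"x":0,"y":0.18,"z":0,"ax":0,"ay":0,"az":-0.01},{"x":0,"y":0.18,"z":0,"ax":0,"ay":0,"az":-0.01},{"x":0,"y":0.18,"z":0,"ax":0,"ay":0,"az":-0.01},{"x":0,"y":0.18,"z":0,"ax":0,"ay":0,"az":-0.01},{"x":0,"y":0.18,"z":0,"ax":0,"ay":0,"az":-0.01}]'
python3 -m handwheel '[{"x":0,"y":0.18,"z":0,"ax":0,"ay":0,"az":-0.01},{"x":0.01,"y":0.18,"z":0,"ax":0,"ay":0,"az":-0.01},{"x":0.01,"y":0.18,"z":0,"ax":0,"ay":0,"az":-0.01},{"x":0.01,"y":0.18,"z":0,"ax":0,"ay":0,"az":-0.01},{"x":0.01,"y":0.18,"z":0,"ax":0,"ay":0,"az":-0.01},{"x":0,"y":0.18,"z":0,"ax":0,"ay":0,"az":-0.01},{"x":0,"y":0.15,"z":0,"ax":0,"ay":0,"az":-0.01},{"x":0,"y":0.07,"z":0,"ax":0,"ay":0,"az":0}]'
python3 -m handwheel '[{"x":0,"y":0,"z":0,"ax":0,"ay":0,"az":0},{"x":0,"y":0,"z":0,"ax":0,"ay":0,"az":0},{"x":0,"y":0,"z":0,"ax":0,"ay":0,"az":0},{"x":0,"y":0,"z":0,"ax":0,"ay":0,"az":0},{"x":0,"y":0,"z":0,"ax":0,"ay":0,"az":0},{"x":0,"y":0,"z":0,"ax":0,"ay":0,"az":0},{"x":0,"y":0,"z":0,"ax":0,"ay":0,"az":0},{"x":0,"y":0,"z":0,"ax":0,"ay":0,"az":0}]'
python3 - <<'E'
from h import *
im=arm.get_image("scene")
cv2.imwrite("pics/s3.png",cv2.resize(im[0:270,290:490,::-1],None,fx=2.2,fy=2.2))
s=arm.read_state();M=R.from_quat(s["ee_rot"]).as_matrix();print(s["clock"],s["position"],np.degrees(np.arctan2(M[1,1],M[0,1])))
E
```

```text
clock: 5.0
position: [574.8, -59.1, 263.5]
ee_rot: [-0.644, 0.765, 0.002, -0.002]
contact_force: [1.9, -0.9, -0.7]
gripper_width: 9.3
grasp_force: 59.9
clock: 5.8
position: [583.2, 201.4, 263.2]
ee_rot: [-0.602, 0.798, 0.001, -0.002]
contact_force: [0.4, 0.4, -1.7]
gripper_width: 9.5
grasp_force: 59.9
clock: 6.6
position: [584.6, 199.5, 265.4]
ee_rot: [-0.601, 0.799, -0.0, 0.0]
contact_force: [0.3, 0.1, -1.4]
gripper_width: 9.2
grasp_force: 59.9
6.65 [584.60866462 199.58587076 265.32057783] 163.95336409971597
```

View pics/s3.png

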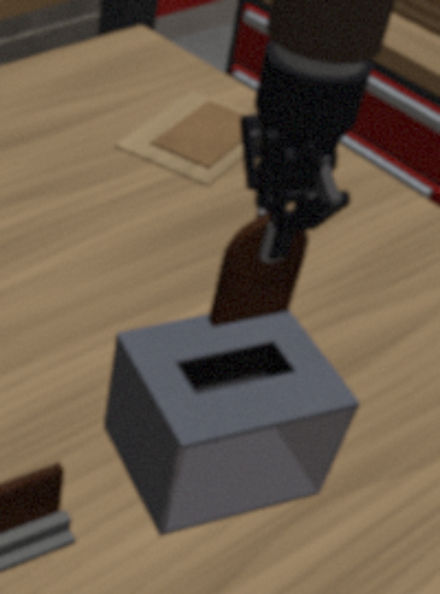

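The plaque is held upright behind and above the slot in this view, bottom corners at about crop (211,323) and (289,312). The slot corners are at (180,365), (272,343), (293,368) and (197,391).

```bash
python3 - <<'E'
from h import *
f=lambda u,v,z:onz("scene",290+u/2.2,v/2.2,z)
A=f(211,323,197.5);B=f(289,311,197.5);print("plate",A,B,(A+B)/2,np.hypot(*(A-B)))
t,d=ray("scene",290+211/2.2,323/2.2)
S=np.array([f(*p,135) for p in[(180,365),(272,343),(293,368),(197,391)]]);print("slot",S,S.mean(0))
yb=np.array([np.cos(np.radians(73.9)),np.sin(np.radians(73.9))])
print("offset along width plate-slot",((A+B)/2-S.mean(0))@yb, "plate-tcp",((A+B)/2-[584.6,199.5])@yb,"slot-tcp",(S.mean(0)-[584.6,199.5])@yb,"perp slot-tcp",(S.mean(0)-[584.6,199.5])@[yb[1],-yb[0]])
E
```

```text
plate [574.72412916 163.38822114] [600.34737087 234.33991413] [587.53575001 198.86406763] 75.43668373954227
slot [[556.47926523 156.44149822]
 [581.4933     251.93653562]
 [617.04770652 244.45355371]
 [590.53346948 147.34317122]] [586.38843531 200.04368969]
offset along width plate-slot -0.8151891081209377 plate-tcp 0.20313593455514137 slot-tcp 1.018325042676079 perp slot-tcp 1.5675182454909322
```

```bash
python3 -m handwheel '[{"x":0.005,"y":0,"z":-0.06,"ax":0,"ay":0,"az":0},{"x":0,"y":0,"z":-0.07,"ax":0,"ay":0,"az":0},{"x":0,"y":0,"z":-0.07,"ax":0,"ay":0,"az":0},{"x":0,"y":0,"z":-0.06,"ax":0,"ay":0,"az":0},{"x":0,"y":0,"z":-0.06,"ax":0,"ay":0,"az":0},{"x":0,"y":0,"z":-0.05,"ax":0,"ay":0,"az":0},{"x":0,"y":0,"z":-0.04,"ax":0,"ay":0,"az":0},{"x":0,"y":0,"z":0,"ax":0,"ay":0,"az":0}]'
```

```text
clock: 7.45
position: [585.0, 199.4, 181.8]
ee_rot: [-0.601, 0.799, 0.0, -0.001]
contact_force: [0.3, -0.8, -1.0]
gripper_width: 9.1
grasp_force: 60.0
```

```bash
python3 -m handwheel '[{"x":0,"y":0,"z":-0.03,"ax":0,"ay":0,"az":0},{"x":0,"y":0,"z":-0.03,"ax":0,"ay":0,"az":0},{"x":0,"y":0,"z":-0.03,"ax":0,"ay":0,"az":0},{"x":0,"y":0,"z":-0.03,"ax":0,"ay":0,"az":0},{"x":0,"y":0,"z":-0.03,"ax":0,"ay":0,"az":0},{"x":0,"y":0,"z":0,"ax":0,"ay":0,"az":0},{"x":0,"y":0,"z":0,"ax":0,"ay":0,"az":0},{"x":0,"y":0,"z":0,"ax":0,"ay":0,"az":0}]'
python3 - <<'E'
from h import *
im=arm.get_image("scene")
cv2.imwrite("pics/s4.png",cv2.resize(im[0:270,290:490,::-1],None,fx=2.2,fy=2.2))
E
```

```text
clock: 8.25
position: [585.8, 199.7, 153.6]
ee_rot: [-0.602, 0.799, -0.0, 0.0]
contact_force: [-0.0, -0.6, -1.2]
gripper_width: 9.2
grasp_force: 60.0
```

View pics/s4.png

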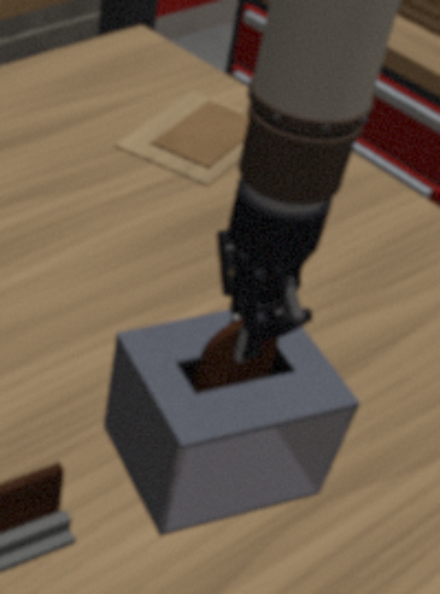

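The plaque is in the slot, about 50 mm below the lid and touching nothing. Releasing, then lifting clear.

```bash
python3 -m handwheel '[{"x":0,"y":0,"z":0,"ax":0,"ay":0,"az":0},{"x":0,"y":0,"z":0,"ax":0,"ay":0,"az":0},{"x":0,"y":0,"z":0,"ax":0,"ay":0,"az":0},{"x":0,"y":0,"z":0,"ax":0,"ay":0,"az":0},{"x":0,"y":0,"z":0,"ax":0,"ay":0,"az":0},{"x":0,"y":0,"z":0,"ax":0,"ay":0,"az":0},{"x":0,"y":0,"z":0,"ax":0,"ay":0,"az":0},{"x":0,"y":0,"z":0,"ax":0,"ay":0,"az":0}]' 1
python3 -m handwheel '[{"x":0,"y":0,"z":0.05,"ax":0,"ay":0,"az":0},{"x":0,"y":0,"z":0.1,"ax":0,"ay":0,"az":0},{"x":0,"y":0,"z":0.1,"ax":0,"ay":0,"az":0},{"x":0,"y":0,"z":0.1,"ax":0,"ay":0,"az":0},{"x":0,"y":0,"z":0.1,"ax":0,"ay":0,"az":0},{"x":0,"y":0,"z":0.1,"ax":0,"ay":0,"az":0},{"x":0,"y":0,"z":0,"ax":0,"ay":0,"az":0},{"x":0,"y":0,"z":0,"ax":0,"ay":0,"az":0}]'
python3 - <<'E'
from h import *
im=arm.get_image("scene")
cv2.imwrite("pics/s5.png",cv2.resize(im[0:270,190:490,::-1],None,fx=2.2,fy=2.2))
E
```

```text
clock: 9.1
position: [585.6, 199.6, 153.3]
ee_rot: [-0.602, 0.799, 0.0, 0.0]
contact_force: [0.2, 0.7, -0.1]
gripper_width: 85.8
grasp_force: 0.0
clock: 9.9
position: [585.5, 199.7, 263.9]
ee_rot: [-0.601, 0.799, 0.0, 0.001]
contact_force: [-1.0, 0.2, -0.7]
gripper_width: 85.4
grasp_force: 0.0
```

View pics/s5.png

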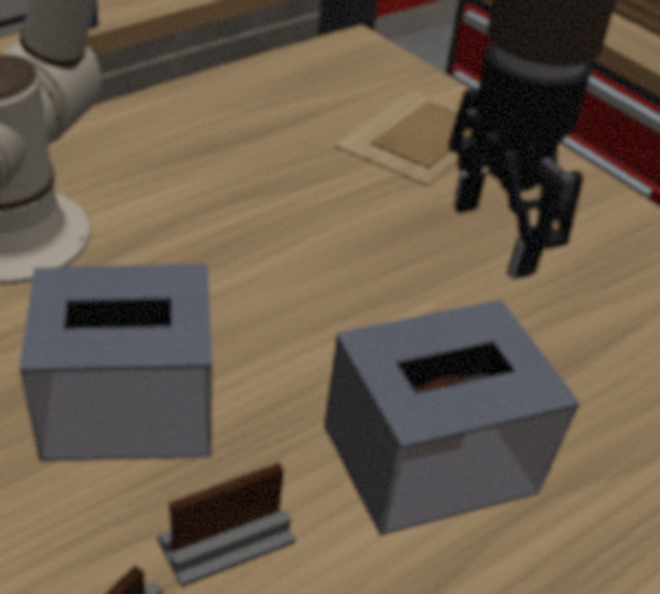

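The lift is clear, and brown shows in the slot at crop (440,382), with a patch behind the clear side at (435,445). I can't yet tell whether the plaque has dropped, so I'll look once more with a contrast-boosted before/after montage.

```bash
python3 -m handwheel '[{"x":-0.2,"y":0.1,"z":0.05,"ax":0,"ay":0,"az":0},{"x":-0.2,"y":0.1,"z":0.05,"ax":0,"ay":0,"az":0},{"x":-0.2,"y":0.1,"z":0,"ax":0,"ay":0,"az":0},{"x":-0.2,"y":0.1,"z":0,"ax":0,"ay":0,"az":0},{"x":-0.2,"y":0.1,"z":0,"ax":0,"ay":0,"az":0},{"x":0,"y":0,"z":0,"ax":0,"ay":0,"az":0},{"x":0,"y":0,"z":0,"ax":0,"ay":0,"az":0},{"x":0,"y":0,"z":0,"ax":0,"ay":0,"az":0}]'
python3 - <<'E'
from h import *
S=np.mean([arm.get_image("scene") for _ in range(4)],0);T=np.mean([arm.get_image("top") for _ in range(4)],0)
np.save("pics/S.npy",S);np.save("pics/T.npy",T)
s0=np.load("pics/scene0.npy");t0=np.load("pics/top0.npy")
e=lambda i,r:cv2.resize(np.clip(255*(i[r]/255.)**0.55,0,255).astype(np.uint8)[:,:,::-1],(390,295),interpolation=cv2.INTER_CUBIC)
a=np.s_[136:240,330:460];b=np.s_[140:222,128:232]
cv2.imwrite("pics/m.png",np.vstack([np.hstack([e(s0,a),e(S,a)]),np.hstack([e(t0,b),e(T,b)])]))
E
```

```text
clock: 10.75
position: [385.9, 299.3, 282.7]
ee_rot: [-0.601, 0.799, -0.0, -0.001]
contact_force: [-0.1, 0.4, -0.4]
gripper_width: 85.5
grasp_force: 0.0
```

View pics/m.png

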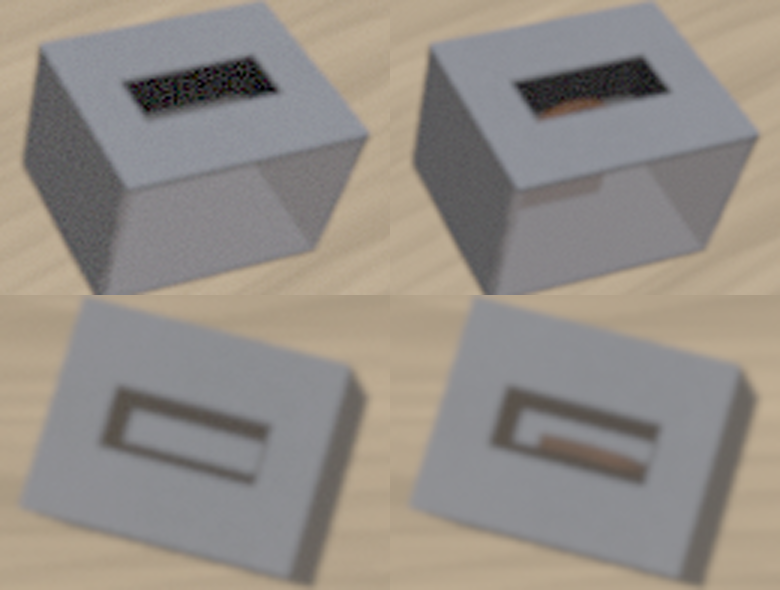

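```bash
python3 - <<'E'
from h import *
f=lambda u,v,z:onz("scene",330+(u-390)/3,136+v/2.837,z)
A=f(525,207,5);B=f(602,190,5);print("foot if z=5",A,B,np.hypot(*(A-B)))
g=lambda u,v,z:onz("top",128+(u-390)/3.75,140+(v-295)/3.6,z)
for z in(60,110): print("apex region top",z,g(540,440,z),g(645,468,z),np.hypot(*(g(540,440,z)-g(645,468,z))))
E
```

```text
foot if z=5 [576.77686254 176.11194677] [595.73773745 238.50001692] 65.20572117402493
apex region top 60 [593.14262201 236.73639898] [571.8064318  164.80491432] 75.02913766187906
apex region top 110 [585.55943912 226.11789921] [565.08737057 157.09965976] 71.99043663786082
```

The foot's visible right end, cast to floor height, lands at (596, 238). That matches a plaque standing on the box floor, where it should end at (596, 236), so it is wholly inside. Handing in.

```bash
python3 -c "
from bench import arm
print(arm.job_done())"
```

```text
the job is handed in; nothing more can be done
None
```

I posted the arched plaque through the slot of the leftmost box, and it now stands on the box floor, wholly inside by my last measurement. The arm stayed clear of the two rectangular plates. The job is handed in, at about 11 s of the 42 s allowed, but no verdict came back.

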